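# Shield down, lamp lever reset and set

### The job

Get the fluorescence viewing stand ready: gently fold the amber eye shield down until it is level, and only then, with the shield staying level, pull the red lamp lever fully back against its spring onto the idle stop (away from the posts) and hold it there for a good second to reset the lamp. Then push the lever forward until its red grip stands exactly beside the green tab, let go and back away. Leave the bottle, carton, dish and mouse where they are.

Things in the scene. Friction and masses are not known exactly. Their poses are not given: they have to be found in the camera images.
- console: White lamp base of the stand, black top, fixed; 240 (x) x 230 (y) x 50 mm high, reaching from x = -130 to +110 mm of its origin on the bench; x points from the open lever's side to the posts (roughly the robot's left), z up. Two white posts (20 x 16 mm) at x = 82, y = +-95 mm, 245 mm high, carry a dark bar 230 mm up, the shield's hinge line.
- shield (a joint): Angle of the amber eye shield, rad: 0 = level, positive = free edge raised; range -0.45 to 1.1. The hinge is stiff (about 0.45 N m, 3 to 5 N at the free edge) and stays where it is left.
- shield_hinge (a point): Middle of the shield's hinge line, at x = 82 mm, y = 0, z = 230 mm in the console's frame; the line runs along the console's y.
- shield_edge (a point): Middle of the shield's free edge, 127 mm from its hinge, over the lever's side. The shield: clear orange plate 160 mm wide (console's y), 5 mm thick, with a black edge bar 10 mm wide, 8 mm thick. When level it hangs about 110 mm above the lever's grip, which must then be reached from the open side (console's -x) with a tilted tool.
- lever (a joint): Lamp lever, rad: 0 = on idle stop, leaning 45 degrees towards the console's -x; 0.785 = upright; grows towards the posts, to 1.45. Pivot at x = -40, y = 0, z = 30 mm of the console, axis along its y. Friction 0.22 N m and a spring of 0.5 N m/rad about 0.8 rad: stays where left between 0.5 and 1.2, springs off the stop when released; holding it there takes about 7 N at the grip.
- lever_grip (a point): Centre of the lever's red grip, 90 mm from the pivot along the lever: a flat paddle 14 mm wide along the hinge axis (the width to pinch), 22 mm deep, 44 mm long along the lever, on a steel rod of 10 mm diameter.
- tab: Green set-point tab on a rail on the console, 85 mm right (console's -y) of the lever, immovable; a finger 37 mm tall, 5 mm wide, with a thin pointer towards the lever. Origin under its centre, 56 mm above the bench; axes parallel to the console's; stands at x = -50 to -15 mm of the console. The lever is set when its grip's centre has the tab's x, in the tab's frame.
- bottle: Amber dropper bottle, 38 mm diameter, 80 mm tall, loose; origin under its centre.
- carton: Green carton of cover slips, 75 x 50 x 32 mm, loose; origin under its centre.
- dish: Glass dish, 90 mm diameter, 18 mm high, loose; origin under its centre.
- mouse: Black computer mouse, 100 x 58 x 32 mm, loose; origin under its centre.

How it is judged:
On the way, in this order (a step that is already met when the one before it is completed fails the run):
1. the amber shield is folded down level (within 0.09 rad) while the lever has not yet been pulled onto its idle stop (value of joint shield between -0.09 and 0.09 rad and value of joint lever above 0.3 rad), for 0.3 s.
2. with the shield level (within 0.09 rad), the lever is held on its idle stop (within 0.035 rad) for 0.5 s (value of joint shield between -0.09 and 0.09 rad and value of joint lever below 0.035 rad), for 0.5 s.
At the end, for the whole second after the job is handed in: The shield is level within 0.09 rad, the centre of the lever's grip stands within 7 mm of the tab along the console's x, both are at rest and released, and bottle, carton, dish and mouse are within 20 mm of where they stood (value of joint shield between -0.09 and 0.09 rad and x of lever_grip in the frame of tab between -0.007 and 0.007 m and velocity of joint lever between -0.05 and 0.05 rad/s and velocity of joint shield between -0.05 and 0.05 rad/s and distance of each of bottle, carton, dish, mouse from where it was at the start of the episode below 0.02 m); the robot touches nothing.
It fails at once if bottle, carton, dish or mouse pushed more than 20 mm from its place (distance of any of bottle, carton, dish, mouse from where it was at the start of the episode above 0.02 m).
It fails at once if the shield is folded more than 0.25 rad below level (value of joint shield below -0.25 rad).
It fails at once if the shield is slammed down, faster than 3 rad/s (velocity of joint shield below -3 rad/s).
It also fails if it takes over 61 s, if anything falls off the work surface, if the arm or the gripper's body presses on something with over 40 N, if the wrist force passes 120 N, or if a joint passes its speed limit or range.

### The arm

A 7-joint arm with a two-finger parallel gripper is mounted at the origin on the work surface. World frame = base frame: x ahead of the robot, y to its left, z up, the work surface at z = 0. Lengths are in m, angles in rad, forces in N, time in s.
With the tool pointing down it reaches from about 0.4 to 0.85 m from the base axis. Payload 10.4 kg.
Tool frame: the origin (TCP) lies midway between the tips of the shut fingers; the grasp point (between the pads) lies 19 mm behind it (r.grasp_offset is the distance from the TCP to the grasp point, in m); x points along the fingers, y is the direction in which the jaws open and shut, and the axes are right-handed (so a half turn about x gives the same grasp; the last joint's range is limited). The gripper opens to 87 mm and grips with 3 to 60 N. Pads are 19 mm wide; open, the fingers measure 117 mm over their backs; the gripper's body (75 mm by 190 mm) begins 51 mm behind the grasp point.
Start: joints at [1.236, 0.332, -0.065, 1.46, 0.022, 1.35, -0.088], TCP at [0.192, -0.595, 0.223] pointing down, gripper open.
Joint ranges: [-2.6, 2.6], [-0.5, 2.12], [-1.47, 1.34], [0.16, 2.42], [-1.27, 4.41], [0.06, 2.06], [-2.6, 2.6]. Speed limits (rad/s): [2.22, 2.22, 2.79, 2.79, 3.14, 3.14, 3.14].

### API

Orientations are given as a unit quaternion [x, y, z, w].
In Python, from bench import r, vision, close_job gives the robot as it stands. The module is installed in compiled form; this text tells all that it offers.
- The arm moves only by the shell command python3 -m pendant 'ROWS' [OPENING] [FORCE]. ROWS is text: rows parted by semicolons, each of 6 numbers parted by spaces: the shift along the tool's x, y, z in units of 0.25 m (1.0 is 0.25 m), then the turn, a rotation vector about the tool's x, y, z in units of 1.5 rad (1.0 is 1.5 rad). A call has 1 to 8 rows; each row is the pose to reach, as a shift and turn from the pose commanded when the call began, along the tool's axes at that moment; what a row does not reach only later rows make up. A row lasts 1/10 s, in which the tool goes at most 50 mm and 8.59 degrees, less where a joint would pass 70% of its speed; a pose out of reach is approached as far as the arm can. A call with a number of a shift or a turn outside -1 to 1 is refused whole. A call with a gripper value outside its range is refused whole. OPENING is the gripper command: -1 is shut, 1 is fully open, values between are in proportion, set as the call begins (- or left out, the last holds). The fingers move at their own pace and stop on an object; FORCE is the grip in N (left out, the last holds). Time passes only in rows, so rows that repeat a pose let the fingers close. It gives the time, the measured TCP pose, the force and the opening at its end, in the units of the state.
- r.read_state(): the state, without advancing time (a new reading comes with each control period).
- vision.camera(name): name is "side" or "top"; returns (picture, depth): 420x560x3 uint8, blue, green, red; 420x560 float32, m along the optical axis (not along the pixel's ray), 0 where there is no reading.
- vision.get_calibration(name): a dict with "camera_matrix" (3x3 intrinsics, pixels), "k1" (the pictures are not rectified: a ray, as slopes to the right and down, at radius r is drawn at 1 + k1 r^2 times it, then the intrinsics apply), "rvec" (rotation vector, rad) and "tvec" (3), from world to camera coordinates, as OpenCV has them. Camera axes: x right, y down, z forward; pixel columns grow to the right and rows downward; lengths in m; the calibration is good to about 2 mm. A picture is of the moment at which its call begins. get_calibration takes no time and is no camera call.
- close_job(): hands the job in, once; it reports no verdict.
The state is a dict: "time": time; "joint_positions": joint angles; "joint_vel": joint speeds; "joint_torque": joint torques, N m; "ee_pos": TCP position; "eef_rot": TCP orientation; "ft_force": force on the tool from outside, world axes, zero at the start; "torque": the same for the moment, N m; "width": finger opening in m.
Only numpy, scipy, OpenCV 4.12 (cv2) and the standard library are available. Lean on these libraries where they do the work, as an engineer would, in place of code of your own. Each camera call takes 0.05 s, during which the arm holds its last target. There are 200 camera calls.

## Working session

There is one attempt and no reset: what is moved stays moved. The work goes in short steps, Python scripts to look and compute and a shell command to move; the robot and the scene stay as the last step left them, time stands still between calls to the robot, and variables do not carry over. Pictures are saved under pics/ and viewed, about 8 in all and at most 12, crops included, and the job is handed in when it is done.

```bash
mkdir -p pics; cat > h.py <<'E'
import numpy as np, cv2
from bench import r, vision
from scipy.spatial.transform import Rotation as R
def snap(n,f=None):
    im,d=vision.camera(n)
    if f: cv2.imwrite('pics/'+f,im)
    np.savez('%s.npz'%n,im=im,d=d); return im,d
def cal(n):
    c=vision.get_calibration(n); K=np.array(c['camera_matrix'],float); k1=c['k1']
    return K,np.array([k1,0,0,0,0.]),np.array(c['rvec'],float).ravel(),np.array(c['tvec'],float).ravel()
def world(n,uv,z):
    # uv Nx2, z depths -> Nx3
    K,D,rv,t=cal(n); uv=np.asarray(uv,float).reshape(-1,1,2)
    p=cv2.undistortPoints(uv,K,D).reshape(-1,2); z=np.asarray(z,float).ravel()
    P=np.c_[p*z[:,None],z]; return (P-t)@R.from_rotvec(rv).as_matrix()
def pix(n,P):
    K,D,rv,t=cal(n); return cv2.projectPoints(np.asarray(P,float).reshape(-1,3),rv,t,K,D)[0].reshape(-1,2)
def cloud(n,im,d):
    v,u=np.nonzero(d>0); return world(n,np.c_[u,v],d[v,u]),im[v,u],np.c_[u,v]
def st():
    s=r.read_state(); print('t',round(s['time'],2),'p',np.round(s['ee_pos'],4),'F',np.round(s['ft_force'],1),'w',round(float(s['width']),4))
    print(np.round(R.from_quat(s['eef_rot']).as_matrix(),3).tolist(), np.round(s['joint_positions'],2)); return s
E
python3 - <<'E'
from h import *
a,_=snap('side');b,_=snap('top')
cv2.imwrite('pics/s0.png',a);cv2.imwrite('pics/t0.png',b)
st(); print(r.grasp_offset)
for n in('side','top'):
    K,D,rv,t=cal(n);print(n,-R.from_rotvec(rv).as_matrix().T@t,K[0],D[0])
E
```

```text
t 0.1 p [ 0.1916 -0.5946  0.2219] F [-0.5  0.7  0.2] w 0.0867
[[-0.0, 0.307, -0.952], [0.001, -0.952, -0.307], [-1.0, -0.001, 0.0]] [ 1.24  0.33 -0.06  1.46  0.02  1.35 -0.09]
0.0187
side [0.57011992 0.52147887 0.71413588] [397.3626974    0.         285.02512369] -0.05922189468389788
top [0.53289676 0.04083268 1.06211758] [400.44606698   0.         276.93901654] -0.034562004019497376
```

View pics/s0.png

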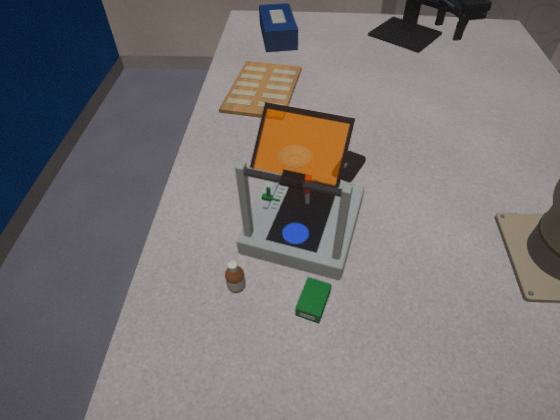

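View pics/t0.png

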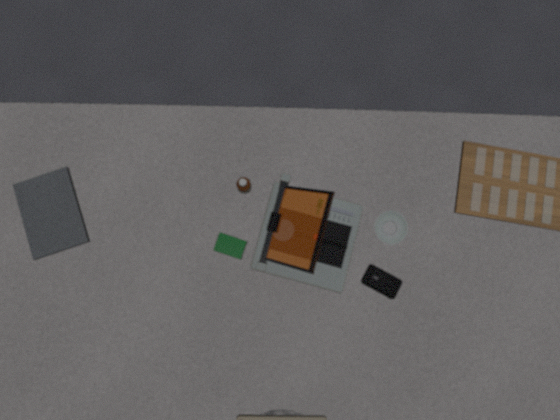

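The side view (from behind, looking along -y) shows the raised shield at (300,145), the posts, the green tab at about (268,195) and a bit of red grip at (307,185). The bottle is at (235,277) and the carton at (313,300). In the top view the console is centred near (308,235), with its open side to the right. The dish (390,228) and mouse (382,281) lie just beyond that side.

```bash
cat > m.py <<'E'
from h import *
def load(n): z=np.load('%s.npz'%n); return z['im'],z['d']
if __name__=='__main__':
    im,d=load('top'); P,C,U=cloud('top',im,d)
    C=C.astype(int)
    box=(U[:,0]>240)&(U[:,0]<375)&(U[:,1]>165)&(U[:,1]<300)
    m=box&(abs(P[:,2]-.05)<.008); print(m.sum())
    q=(P[m,:2]*1000).astype(np.float32); rect=cv2.minAreaRect(q); print('rect',rect, cv2.boxPoints(rect))
    for z0,z1 in((.235,.27),(.27,.4)):
        k=box&(P[:,2]>z0)&(P[:,2]<z1); print(z0,k.sum(),P[k].min(0),P[k].max(0))
    hsv=cv2.cvtColor(im,cv2.COLOR_BGR2HSV)[U[:,1],U[:,0]]
    g=box&(hsv[:,0]>45)&(hsv[:,0]<80)&(hsv[:,1]>120); print('green top',g.sum(),P[g].mean(0) if g.any() else '')
    im,d=load('side'); P,C,U=cloud('side',im,d); hsv=cv2.cvtColor(im,cv2.COLOR_BGR2HSV)[U[:,1],U[:,0]]
    b=(U[:,1]<225)&(U[:,1]>160)&(U[:,0]>245)&(U[:,0]<330)
    g=b&(hsv[:,0]>45)&(hsv[:,0]<80)&(hsv[:,1]>120); 
    print('green side',g.sum()); 
    for u,p in zip(U[g],P[g]): print(u,np.round(p,3),end=';')
    rd=b&((hsv[:,0]<5)|(hsv[:,0]>172))&(hsv[:,1]>150); print('\nred',rd.sum())
    for u,p,c in zip(U[rd],P[rd],C[rd]): print(u,np.round(p,3),c,end=';')
    bx=(U[:,1]<215)&(U[:,1]>100)&(U[:,0]>235)&(U[:,0]<365)&(P[:,2]>.18); 
    np.save('sh.npy',P[bx]); print('shield pts',bx.sum(),P[bx].min(0),P[bx].max(0))
    big=cv2.resize(im[95:275,225:375],None,fx=4,fy=4,interpolation=cv2.INTER_CUBIC); cv2.imwrite('pics/s0c.png',big[:, :])
E
python3 m.py; python3 -c "
import cv2;a=cv2.imread('pics/s0c.png');print(a.shape);cv2.imwrite('pics/s0d.png',a[160:720])"
```

```text
4072
rect ((580.125244140625, -15.719970703125), (322.0864562988281, 230.40963745117188), 75.87799835205078) [[ 429.1096  -143.78769]
 [ 652.55585 -200.00476]
 [ 731.14087  112.34775]
 [ 507.69464  168.56482]]
0.235 2055 [ 0.491695   -0.02739869  0.23502855] [0.69443794 0.06784801 0.26999486]
0.27 2511 [ 0.49290594 -0.08114458  0.27004379] [0.65874015 0.01221581 0.31681033]
green top 45 [0.54595465 0.03392566 0.05847511]
green side 51
[267 188] [ 0.651 -0.084  0.091];[268 188] [ 0.649 -0.085  0.09 ];[269 188] [ 0.646 -0.083  0.092];[268 191] [ 0.648 -0.08   0.086];[263 194] [ 0.661 -0.088  0.067];[264 194] [ 0.659 -0.09   0.066];[265 194] [ 0.657 -0.091  0.064];[266 194] [ 0.655 -0.09   0.065];[263 195] [ 0.661 -0.088  0.064];[264 195] [ 0.659 -0.086  0.066];[265 195] [ 0.657 -0.087  0.065];[266 195] [ 0.654 -0.086  0.066];[271 195] [ 0.643 -0.088  0.065];[262 196] [ 0.663 -0.082  0.067];[263 196] [ 0.661 -0.085  0.064];[264 196] [ 0.659 -0.086  0.063];[265 196] [ 0.657 -0.086  0.063];[266 196] [ 0.654 -0.084  0.065];[267 196] [ 0.652 -0.084  0.065];[268 196] [ 0.649 -0.083  0.067];[
[... 1714 characters left out ...]
-0.063  0.112] [20 28 86];[309 190] [ 0.559 -0.065  0.11 ] [26 28 73];[303 191] [ 0.572 -0.117  0.053] [26 26 69];[304 191] [ 0.57  -0.066  0.106] [25 27 91];[305 191] [ 0.568 -0.065  0.106] [18 24 93];[306 191] [ 0.565 -0.064  0.108] [23 28 96];[307 191] [ 0.563 -0.063  0.108] [26 29 97];[308 191] [ 0.561 -0.062  0.11 ] [24 25 93];[309 191] [ 0.559 -0.066  0.106] [25 30 79];[304 192] [ 0.57  -0.064  0.104] [26 27 84];[305 192] [ 0.567 -0.065  0.103] [24 28 96];[306 192] [ 0.565 -0.064  0.105] [25 26 96];[307 192] [ 0.563 -0.064  0.105] [21 27 94];[308 192] [ 0.561 -0.064  0.105] [24 27 95];shield pts 7751 [ 0.49036412 -0.0776811   0.18016712] [0.69211942 0.07004428 0.31625667]
(720, 600, 3)
```

View pics/s0d.png

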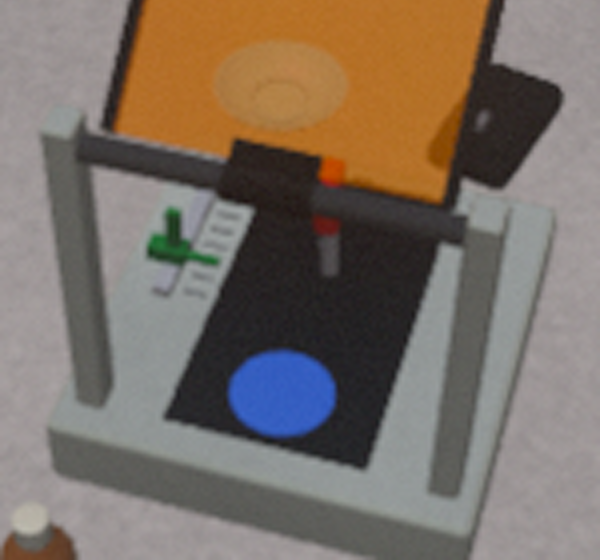

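The crop shows the tab with its pointer at about (175,235) and the grip partly behind the bar at (330,195). The lever's rod goes down into the black slot. Next I refine the console frame, shield angle and lever angle.

```bash
cat > fit.py <<'E'
from m import *
from scipy.optimize import least_squares
# console top outline from top camera, opened mask
im,d=load('top'); P,C,U=cloud('top',im,d)
M=np.zeros(d.shape,np.uint8); Z=np.zeros(d.shape); Z[U[:,1],U[:,0]]=P[:,2]
M[(abs(Z-.05)<.012)]=1; M[:165]=0;M[300:]=0;M[:,:240]=0;M[:,375:]=0
M=cv2.morphologyEx(M,cv2.MORPH_OPEN,np.ones((3,3)))
n,l,s,_=cv2.connectedComponentsWithStats(M); 
v,u=np.nonzero(np.isin(l,[i for i in range(1,n) if s[i,4]>100])); print(s[1:,4])
W=world('top',np.c_[u,v],d[v,u])[:,:2]
rect=cv2.minAreaRect((W*1000).astype(np.float32)); print(rect)
def cons(a): return np.array([[np.cos(a),-np.sin(a)],[np.sin(a),np.cos(a)]])
for a in np.radians(np.arange(72,82,1)):
    L=W@cons(a); print(round(np.degrees(a)),[np.round(np.percentile(L[:,i],[.3,1,99,99.7]),4) for i in(0,1)])
E
python3 fit.py
python3 - <<'E'
import sys; sys.path.insert(0,'.')
from m import *
# post tops & bar in both cams: points z>.215 split
for n in('top','side'):
    im,d=load(n);P,C,U=cloud(n,im,d)
    g=cv2.cvtColor(im,cv2.COLOR_BGR2HSV)[U[:,1],U[:,0]]
    b=(abs(P[:,0]-.58)<.2)&(abs(P[:,1])<.2)
    k=b&(P[:,2]>.20)&(g[:,1]>200)&(g[:,0]>5)&(g[:,0]<25)
    q=P[k];c=np.median(q,0);q=q[np.linalg.norm(q-c,axis=1)<.12]
    for _ in range(3):
        c=q.mean(0);nv=np.linalg.svd(q-c)[2][2];e=(q-c)@nv;q=q[abs(e)<.006]
    nv*=np.sign(nv[2]);print(n,'amber plane',len(q),c,nv,'tilt',np.arccos(nv[2]),'az of normal',np.degrees(np.arctan2(nv[1],nv[0])))
    k=b&(P[:,2]>.236)&(g[:,1]<60)&(g[:,2]>90)&(P[:,2]<.26); print('posttops',k.sum())
    q=P[k]
    for s in (q[q[:,0]<.58],q[q[:,0]>.58]):
        if len(s): print(len(s),np.median(s,0),s.min(0),s.max(0))
E
```

```text
[  72  564 3430]
((570.2955932617188, -55.34613037109375), (240.62986755371094, 230.3785858154297), 75.7673568725586)
72 [array([-2.000e-04,  2.700e-03,  2.450e-01,  2.476e-01]), array([-0.6785, -0.6751, -0.4445, -0.4419])]
73 [array([-0.0085, -0.006 ,  0.2342,  0.2365]), array([-0.679 , -0.6762, -0.4472, -0.4452])]
74 [array([-0.0172, -0.015 ,  0.2235,  0.2253]), array([-0.6794, -0.677 , -0.4498, -0.4481])]
75 [array([-0.0257, -0.0243,  0.2131,  0.2143]), array([-0.6795, -0.6773, -0.4518, -0.4505])]
76 [array([-0.0355, -0.0342,  0.2032,  0.2041]), array([-0.6801, -0.6779, -0.4531, -0.4521])]
77 [array([-0.0457, -0.0441,  0.1935,  0.1951]), array([-0.6811, -0.6786, -0.4541, -0.4526])]
78 [array([-0.0565, -0.0546,  0.1843,  0.1865]), array([-0.6819, -0.6788, -0.4546, -0.4522])]
79 [array([-0.0681, -0.0656,  0.1755,  0.1779]), array([-0.6848, -0.6792, -0.4545, -0.4519])]
80 [array([-0.0795, -0.0765,  0.1665,  0.1693]), array([-0.6875, -0.6795, -0.4542, -0.4513])]
81 [array([-0.0906, -0.0873,  0.1577,  0.1606]), array([-0.69  , -0.6803, -0.4536, -0.4505])]
top amber plane 773 [ 0.56917562 -0.01954935  0.28240758] [0.15272574 0.63100353 0.76059805] tilt 0.7065625344949205 az of normal 76.39400216444331
posttops 141
77 [0.49991387 0.05756377 0.24462745] [0.491695   0.04758464 0.24022069] [0.50964485 0.06784801 0.24837095]
64 [0.68496419 0.01022066 0.2452    ] [0.67707241 0.00172451 0.24028214] [0.69443794 0.02049256 0.24800638]
side amber plane 1735 [ 0.58375047 -0.01288698  0.27212876] [0.16283652 0.62873913 0.76037581] tilt 0.7069047794753922 az of normal 75.48005503567416
posttops 195
104 [0.50046636 0.06079864 0.24344443] [0.49173657 0.0464743  0.23617298] [0.50758598 0.06809689 0.2461914 ]
91 [0.68238664 0.01344235 0.24359696] [ 6.66594383e-01 -6.09523631e-04  2.36069461e-01] [0.69134586 0.02258154 0.24681237]
```

```bash
cat >> h.py <<'E'
A=np.radians(75.77); cx=np.array([np.cos(A),np.sin(A),0]); cy=np.array([-np.sin(A),np.cos(A),0]); cz=np.array([0,0,1.]); O=np.array([.5728,-.0457,0]); RC=np.c_[cx,cy,cz]
def c2w(p): return O+RC@np.asarray(p,float)
def w2c(p): return (np.asarray(p)-O)@RC
def tool(tilt): # tilt from straight down toward console +x, rad ; jaws along -cy
    x=-np.cos(tilt)*cz+np.sin(tilt)*cx; y=-cy; return np.c_[x,y,np.cross(x,y)]
def rows(pw,Rt,s=None):
    s=s or r.read_state(); R0=R.from_quat(s['eef_rot']).as_matrix()
    return np.round(np.r_[R0.T@(pw-np.array(s['ee_pos']))/.25, R.from_matrix(R0.T@Rt).as_rotvec()/1.5],3)
def cs(): # state in console frame
    s=r.read_state(); print('t',round(s['time'],2),'TCPc',np.round(w2c(s['ee_pos']),4),'Fc',np.round(np.array(s['ft_force'])@RC,1),'w',round(float(s['width']),4),'xc',np.round(R.from_quat(s['eef_rot']).as_matrix()[:,0]@RC,2),'q',np.round(s['joint_positions'],2)); return s
E
python3 - <<'E'
from h import *
from m import load
for n in('side','top'):
    im,d=load(n);P,C,U=cloud(n,im,d);q=w2c(P);h=cv2.cvtColor(im,cv2.COLOR_BGR2HSV)[U[:,1],U[:,0]]
    k=(h[:,0]>40)&(h[:,0]<85)&(h[:,1]>90)&(abs(q[:,0]+.03)<.05)&(abs(q[:,1]+.085)<.04)&(q[:,2]<.11)
    print(n,k.sum());
    f=q[k]; print('tall',np.round(f[f[:,2]>.075],4).tolist()); print('base',np.round(f[f[:,2]<.075].mean(0),4),f.min(0),f.max(0))
print(rows(c2w([.002,0,.35]),tool(0)))
E
```

```text
side 89
tall [[-0.022, -0.0865, 0.0899], [-0.0207, -0.0837, 0.0921], [-0.0178, -0.085, 0.0913], [-0.0193, -0.0833, 0.0904], [-0.0182, -0.0804, 0.0924], [-0.0139, -0.0836, 0.0925], [-0.0155, -0.0819, 0.0914], [-0.0154, -0.0795, 0.0922], [-0.0155, -0.0843, 0.0875], [-0.0161, -0.0822, 0.0876], [-0.0166, -0.0801, 0.0878], [-0.0155, -0.0845, 0.0844], [-0.0147, -0.0818, 0.0859], [-0.0165, -0.0801, 0.0847], [-0.0152, -0.0845, 0.0814], [-0.0162, -0.0825, 0.0811], [-0.0154, -0.0847, 0.078], [-0.0153, -0.0823, 0.0789], [-0.0153, -0.0799, 0.0796], [-0.0157, -0.0826, 0.0751], [-0.0161, -0.0803, 0.0755]]
base [-0.0165 -0.0828  0.064 ] [-0.03133746 -0.10373894  0.04938191] [-0.01092729 -0.06039778  0.09250555]
top 0
tall []<stdin>:7: RuntimeWarning: Mean of empty slice.
  ret = um.true_divide(
Traceback (most recent call last):
ValueError: zero-size array to reduction operation minimum which has no identity
```

```bash
python3 - <<'E'
from h import *
print(rows(c2w([.002,0,.35]),tool(0)))
E
```

```text
[-5.110e-01 -1.629e+00 -2.129e+00 -6.740e-01 -0.000e+00  1.000e-03]
```

```bash
python3 -m pendant '-0.2 0 0 -0.05 0 0; -0.4 -0.1 -0.15 -0.15 0 0; -0.51 -0.22 -0.3 -0.25 0 0; -0.51 -0.35 -0.46 -0.35 0 0; -0.51 -0.48 -0.63 -0.45 0 0; -0.51 -0.6 -0.8 -0.55 0 0; -0.51 -0.72 -0.95 -0.65 0 0; -0.51 -0.72 -0.95 -0.674 0 0' -1 20; python3 -c "
from h import *
cs();print(rows(c2w([.002,0,.35]),tool(0)))"
```

```text
time: 0.9
ee_pos: [0.3652, -0.3465, 0.3503]
eef_rot: [0.556, 0.437, -0.555, 0.437]
ft_force: [-1.0, -0.7, 0.6]
width: 0.031
t 0.9 TCPc [-0.3426  0.1273  0.3503] Fc [-0.9  0.8  0.6] w 0.031 xc [ 0. -0. -1.] q [ 1.01  0.04 -0.36  1.54  0.01  1.56  0.42]
[ 0.002  0.524 -1.373  0.007 -0.    -0.   ]
```

```bash
python3 -m pendant '0 0.08 -0.18 0 0 0; 0 0.16 -0.36 0 0 0; 0 0.24 -0.54 0 0 0; 0 0.32 -0.72 0 0 0; 0 0.4 -0.9 0 0 0; 0 0.45 -1 0 0 0' ; python3 -c "
from h import *
cs();print(rows(c2w([.002,0,.35]),tool(0)))"
```

```text
time: 1.5
ee_pos: [0.5345, -0.1324, 0.3498]
eef_rot: [0.558, 0.435, -0.557, 0.435]
ft_force: [-1.1, 0.0, -0.5]
width: 0.0002
t 1.5 TCPc [-0.0934  0.0158  0.3498] Fc [-0.3  1.1 -0.5] w 0.0002 xc [ 0.  0. -1.] q [ 0.68  0.18 -0.6   1.41  0.1   1.58 -0.16]
[-0.     0.064 -0.382  0.002 -0.001  0.   ]
```

```bash
python3 -m pendant '0 0.02 -0.18 0 0 0; 0 0.05 -0.3 0 0 0; 0 0.064 -0.382 0 0 0; 0.04 0.064 -0.382 0 0 0; 0.08 0.064 -0.382 0 0 0; 0.12 0.064 -0.382 0 0 0; 0.14 0.064 -0.382 0 0 0' -1 20; python3 -m pendant '0.02 0 0 0 0 0; 0.04 0 0 0 0 0; 0.06 0 0 0 0 0; 0.08 0 0 0 0 0; 0.1 0 0 0 0 0; 0.12 0 0 0 0 0; 0.14 0 0 0 0 0; 0.16 0 0 0 0 0';  python3 -c "
from h import *
cs();print(rows(c2w([.002,0,.2325]),tool(0)))"
```

```text
time: 2.2
ee_pos: [0.5713, -0.0491, 0.3137]
eef_rot: [-0.558, -0.434, 0.559, -0.434]
ft_force: [-1.8, -2.6, 6.3]
width: 0.0005
time: 3.0
ee_pos: [0.572, -0.0475, 0.2747]
eef_rot: [-0.558, -0.434, 0.558, -0.434]
ft_force: [0.5, -0.7, 4.0]
width: 0.0003
t 3.0 TCPc [-0.0019  0.0004  0.2747] Fc [-0.6 -0.7  4. ] w 0.0003 xc [-0. -0. -1.] q [ 0.55  0.26 -0.66  1.49  0.16  1.44 -0.36]
[ 0.169  0.002 -0.016  0.     0.    -0.   ]
```

Contact force is about 4 N, as expected, and the shield is folding. I press on to level.

```bash
python3 -m pendant '0.02 0 0 0 0 0; 0.04 0 0 0 0 0; 0.06 0 0 0 0 0; 0.08 0 0 0 0 0; 0.1 0 0 0 0 0; 0.12 0 0 0 0 0; 0.14 0 0 0 0 0; 0.155 0 0 0 0 0';  python3 - <<'E'
from h import *
cs();print(rows(c2w([.002,0,.2325]),tool(0)))
im,d=snap('side','s1.png');P,C,U=cloud('side',im,d);q=w2c(P);h=cv2.cvtColor(im,cv2.COLOR_BGR2HSV)[U[:,1],U[:,0]]
k=(q[:,2]>.15)&(h[:,1]>180)&(h[:,0]>5)&(h[:,0]<25)&(abs(q[:,1])<.09)&(q[:,0]>-.08)&(q[:,0]<.1)
p=q[k]
for _ in range(5):
    c=np.linalg.lstsq(np.c_[p[:,:2],np.ones(len(p))],p[:,2],rcond=None)[0];e=p[:,2]-np.c_[p[:,:2],np.ones(len(p))]@c;p=p[abs(e)<max(.004,1.5*e.std())]
print(len(p),c,'shield angle',-np.arctan(c[0]),'z at hinge',c@[.082,0,1],'z edge',c@[-.045,0,1])
E
```

```text
time: 3.8
ee_pos: [0.5719, -0.0476, 0.2357]
eef_rot: [-0.558, -0.434, 0.558, -0.434]
ft_force: [-0.2, -2.9, 3.8]
width: 0.0004
t 3.8 TCPc [-0.002   0.0004  0.2357] Fc [-2.8 -0.5  3.8] w 0.0004 xc [-0.  0. -1.] q [ 0.55  0.28 -0.65  1.55  0.17  1.37 -0.37]
[ 0.013  0.002 -0.016  0.     0.     0.   ]
2525 [-0.03288498  0.00115188  0.23447585] shield angle 0.03287312853417546 z at hinge 0.2317792852102015 z edge 0.23595567703804665
```

View pics/s1.png

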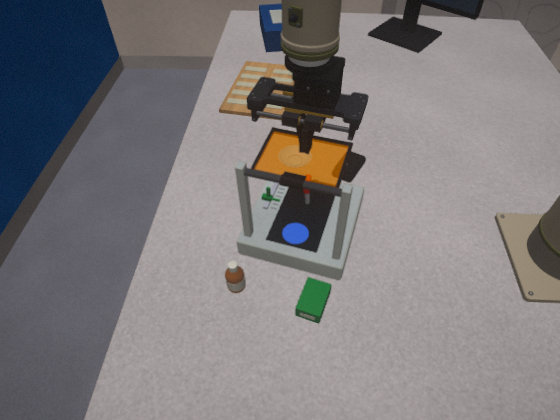

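The shield reads 0.033 rad from level and the tip contact is in the middle of the plate. I press 2 mm more, dwell, then lift off and move to the open side.

```bash
python3 -m pendant '0.006 0 0 0 0 0; 0.01 0 0 0 0 0; 0.01 0 0 0 0 0; 0.01 0 0 0 0 0; 0.01 0 0 0 0 0' ; python3 -m pendant '-0.06 0 0 0 0 0; -0.2 0 0 0 0 0; -0.35 0 0.1 0 0 0; -0.45 0 0.25 0 0.05 0; -0.5 0 0.4 0 0.15 0; -0.5 0 0.55 0 0.25 0; -0.5 0 0.7 0 0.35 0; -0.5 0 0.82 0 0.45 0' -0.1;  python3 - <<'E'
from h import *
cs();T=tool(np.radians(45));print(rows(c2w(np.array([-.031,0,.1195])-.1*RC.T@T[:,0])+.0187*T[:,0],T))
E
```

```text
time: 4.35
ee_pos: [0.5719, -0.0469, 0.2336]
eef_rot: [0.558, 0.435, -0.558, 0.434]
ft_force: [-0.1, -0.4, 0.6]
width: 0.0005
time: 5.15
ee_pos: [0.5209, -0.2489, 0.3612]
eef_rot: [0.713, 0.553, -0.339, 0.266]
ft_force: [2.1, 0.4, 0.6]
width: 0.0388
t 5.15 TCPc [-2.098e-01  3.000e-04  3.612e-01] Fc [ 1.  -2.   0.6] w 0.0388 xc [ 0.63 -0.   -0.78] q [ 1.07  0.43 -0.52  1.25 -0.44  1.73  0.3 ]
[ 0.878 -0.003  0.085  0.001  0.071 -0.003]
```

```bash
cat > look.py <<'E'
import sys
from h import *
def shield(q,h):
    k=(q[:,2]>.15)&(h[:,1]>180)&(h[:,0]>5)&(h[:,0]<25)&(abs(q[:,1])<.09)&(q[:,0]>-.08)&(q[:,0]<.1);p=q[k]
    for _ in range(5):
        A1=np.c_[p[:,:2],np.ones(len(p))];c=np.linalg.lstsq(A1,p[:,2],rcond=None)[0];e=p[:,2]-A1@c;p=p[abs(e)<max(.004,1.5*e.std())]
    print(len(p),'shield angle',round(-np.arctan(c[0]),3),'z hinge',round(c@[.082,0,1],4))
for n in sys.argv[2:]:
    im,d=snap(n,n+sys.argv[1]+'.png');P,C,U=cloud(n,im,d);q=w2c(P);h=cv2.cvtColor(im,cv2.COLOR_BGR2HSV)[U[:,1],U[:,0]];print(n)
    shield(q,h)
    k=((h[:,0]<6)|(h[:,0]>170))&(h[:,1]>140)&(abs(q[:,1])<.02)&(q[:,0]>-.14)&(q[:,0]<.02)&(q[:,2]>.08)&(q[:,2]<.16)
    print('red',k.sum()); 
    if k.any():
        f=q[k]
        for z in np.arange(.08,.16,.008):
            g=f[(f[:,2]>=z)&(f[:,2]<z+.008)]
            if len(g): print(round(z,3),len(g),'x %.4f %.4f %.4f y %.4f %.4f'%(g[:,0].min(),np.median(g[:,0]),g[:,0].max(),g[:,1].min(),g[:,1].max()))
cs()
E
python3 look.py 2 side top
```

```text
side
2532 shield angle 0.009 z hinge 0.2318
red 22
0.096 7 x -0.0220 -0.0210 -0.0203 y -0.0024 0.0065
0.104 12 x -0.0232 -0.0209 -0.0195 y -0.0024 0.0087
0.112 3 x -0.0190 -0.0188 -0.0188 y 0.0004 0.0069
top
953 shield angle 0.008 z hinge 0.2324
red 0
t 5.25 TCPc [-0.217   0.0015  0.3541] Fc [-0.6 -0.6 -0.9] w 0.0393 xc [ 0.63 -0.   -0.78] q [ 1.08  0.44 -0.51  1.25 -0.44  1.73  0.3 ]
```

```bash
python3 -c "
from h import *
T=tool(np.radians(45));print(rows(c2w(np.array([-.031,0,.1195])-.1*RC.T@T[:,0])+.0187*T[:,0],T))"
python3 -m pendant '0.2 0 0.04 0 0.07 0; 0.4 0 0.06 0 0.07 0; 0.6 0 0.07 0 0.07 0; 0.76 0 0.085 0 0.07 0; 0.86 0 0.09 0 0.07 0; 0.88 0 0.09 0 0.07 0; 0.88 0 0.09 0 0.07 0' -0.1
python3 -c "
from h import *
cs();T=tool(np.radians(45));print(rows(c2w(np.array([-.031,0,.1195]))+.0187*T[:,0],T))"
```

```text
[ 0.874  0.004  0.046 -0.01   0.07  -0.002]
time: 5.95
ee_pos: [0.5513, -0.1296, 0.1738]
eef_rot: [0.728, 0.567, -0.304, 0.237]
ft_force: [0.2, -0.9, 0.1]
width: 0.0393
t 5.95 TCPc [-0.0866  0.0002  0.1738] Fc [-0.8 -0.4  0.1] w 0.0393 xc [ 0.7   0.   -0.71] q [ 1.02  0.5  -0.58  1.63 -0.51  1.32  0.42]
[ 0.386  0.001 -0.006  0.001  0.004  0.   ]
```

```bash
python3 -m pendant '0.1 0 0 0 0 0; 0.2 0 0 0 0 0; 0.3 0 -0.003 0 0 0; 0.36 0 -0.006 0 0 0; 0.386 0 -0.006 0 0 0; 0.386 0 -0.006 0 0 0'
python3 look.py 3 side
python3 -c "
import cv2;a=cv2.imread('pics/side3.png');cv2.imwrite('pics/s3c.png',cv2.resize(a[110:260,220:380],None,fx=4,fy=4,interpolation=cv2.INTER_CUBIC))"
```

```text
time: 6.55
ee_pos: [0.5686, -0.0637, 0.1063]
eef_rot: [0.728, 0.566, -0.304, 0.237]
ft_force: [0.0, -0.7, -0.5]
width: 0.0393
side
2901 shield angle 0.009 z hinge 0.2318
red 22
0.096 6 x -0.0236 -0.0215 -0.0198 y -0.0020 0.0083
0.104 13 x -0.0233 -0.0201 -0.0182 y -0.0024 0.0083
0.112 3 x -0.0186 -0.0180 -0.0173 y 0.0006 0.0070
t 6.6 TCPc [-0.0191 -0.0006  0.1065] Fc [-0.7 -0.9  0. ] w 0.039 xc [ 0.7  -0.   -0.71] q [ 0.94  0.55 -0.6   1.73 -0.52  1.13  0.42]
```

View pics/s3c.png

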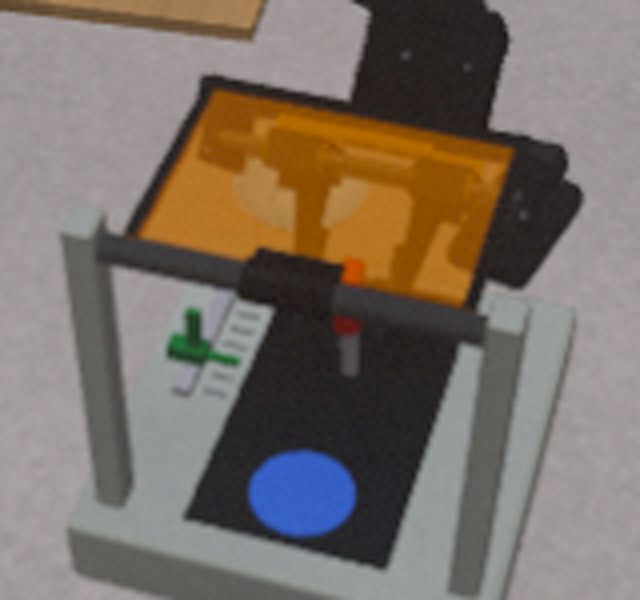

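Seen through the level shield, the grip (355,290) sits between the two fingers (310,210) and (420,250). I close on it.

```bash
python3 -m pendant '0 0 0 0 0 0; 0 0 0 0 0 0; 0 0 0 0 0 0; 0 0 0 0 0 0; 0 0 0 0 0 0; 0 0 0 0 0 0' -1 20
python3 - <<'E'
from h import *
s=cs();T=R.from_quat(s['eef_rot']).as_matrix()@np.eye(3)
g0=w2c(np.array(s['ee_pos'])-.0187*T[:,0]);print('grasp pt',g0, 'lever est',.785+np.arctan2(g0[0]+.04,g0[2]-.03), 'r',np.hypot(g0[0]+.04,g0[2]-.03))
r0=np.hypot(g0[0]+.04,g0[2]-.03);a0=np.arctan2(g0[0]+.04,g0[2]-.03)
for a in np.linspace(a0,-.82,11)[1:]:
    g=np.array([-.04+r0*np.sin(a),g0[1],.03+r0*np.cos(a)]);print(round(a+.785,3),np.round(T.T@(RC@(g-g0))/.25,3))
E
```

```text
time: 7.2
ee_pos: [0.5679, -0.0631, 0.1056]
eef_rot: [0.728, 0.567, -0.304, 0.237]
ft_force: [-4.3, -1.5, 4.0]
width: 0.0142
t 7.2 TCPc [-0.0181  0.0005  0.1056] Fc [-2.5  3.8  4. ] w 0.0142 xc [ 0.7   0.   -0.71] q [ 0.94  0.55 -0.6   1.74 -0.52  1.12  0.42]
grasp pt [-0.03127486  0.00049489  0.11886129] lever est 0.8828745821305544 r 0.08928861521321889
0.791 [-0.024 -0.     0.022]
0.699 [-0.046 -0.     0.046]
0.608 [-0.066 -0.     0.072]
0.516 [-0.083 -0.     0.1  ]
0.424 [-0.098 -0.     0.13 ]
0.332 [-0.11 -0.    0.16]
0.24 [-0.119 -0.     0.192]
0.149 [-0.125 -0.     0.224]
0.057 [-0.129 -0.     0.256]
-0.035 [-0.129 -0.     0.289]
```

Width is 14.2 mm, which matches the paddle, and the grasp point agrees with a lever at 0.88. I pull back along the arc.

```bash
python3 -m pendant '-0.024 0 0.022 0 0 0; -0.046 0 0.046 0 0 0; -0.066 0 0.072 0 0 0; -0.083 0 0.1 0 0 0; -0.098 0 0.13 0 0 0; -0.11 0 0.16 0 0 0; -0.119 0 0.192 0 0 0; -0.125 0 0.224 0 0 0'; python3 -c "
from h import *
s=cs();T=R.from_quat(s['eef_rot']).as_matrix();g=w2c(np.array(s['ee_pos'])-.0187*T[:,0]);print(g,'lever',.785+np.arctan2(g[0]+.04,g[2]-.03),np.hypot(g[0]+.04,g[2]-.03))"
```

```text
time: 8.0
ee_pos: [0.5532, -0.1211, 0.0896]
eef_rot: [0.728, 0.568, -0.302, 0.236]
ft_force: [-0.9, 5.8, 8.1]
width: 0.0139
t 8.0 TCPc [-0.0779  0.0004  0.0896] Fc [5.4 2.3 8.1] w 0.0139 xc [ 0.71  0.   -0.71] q [ 1.    0.6  -0.56  1.69 -0.49  1.18  0.49]
[-0.091147    0.00039544  0.10287206] lever 0.1730174776218084 0.08903006906237573
```

```bash
python3 -m pendant '-0.004 0 0.032 0 0 0; -0.004 0 0.064 0 0 0; -0.004 0 0.072 0 0 0; -0.004 0 0.076 0 0 0; -0.004 0 0.076 0 0 0; -0.004 0 0.076 0 0 0; -0.004 0 0.076 0 0 0'; cat > lev.py <<'E'
from h import *
s=cs();T=R.from_quat(s['eef_rot']).as_matrix();g=w2c(np.array(s['ee_pos'])-.0187*T[:,0]);print(g,'lever',.785+np.arctan2(g[0]+.04,g[2]-.03),np.hypot(g[0]+.04,g[2]-.03))
E
python3 lev.py
```

```text
time: 8.7
ee_pos: [0.5497, -0.1352, 0.077]
eef_rot: [0.728, 0.568, -0.303, 0.236]
ft_force: [-1.4, 4.2, 8.2]
width: 0.0138
t 8.7 TCPc [-0.0924  0.0004  0.077 ] Fc [3.7 2.4 8.2] w 0.0138 xc [ 0.71  0.   -0.71] q [ 1.01  0.63 -0.55  1.68 -0.48  1.18  0.51]
[-0.10563276  0.00038341  0.0902206 ] lever -0.043375406823568774 0.08907401599003031
```

```bash
python3 -m pendant '-0.002 0 0.01 0 0 0; -0.002 0 0.02 0 0 0; -0.002 0 0.03 0 0 0; -0.002 0 0.03 0 0 0; -0.002 0 0.03 0 0 0; -0.002 0 0.03 0 0 0; -0.002 0 0.03 0 0 0'; python3 lev.py; python3 look.py 4 side top
```

```text
time: 9.4
ee_pos: [0.5484, -0.14, 0.0718]
eef_rot: [0.728, 0.568, -0.302, 0.236]
ft_force: [1.4, 6.5, 5.5]
width: 0.0136
t 9.4 TCPc [-0.0974  0.0005  0.0718] Fc [6.6 0.2 5.5] w 0.0136 xc [ 0.71  0.   -0.71] q [ 1.01  0.64 -0.54  1.67 -0.47  1.18  0.52]
[-0.11059931  0.00042137  0.08506769] lever -0.123367962947034 0.0895360975852347
side
2605 shield angle 0.009 z hinge 0.2318
red 0
top
948 shield angle 0.007 z hinge 0.2324
red 125
0.08 6 x -0.0994 -0.0965 -0.0865 y -0.0111 0.0085
0.088 29 x -0.1066 -0.0890 -0.0829 y -0.0100 0.0098
0.096 24 x -0.1200 -0.0948 -0.0895 y -0.0126 0.0075
0.104 37 x -0.1211 -0.1042 -0.0961 y -0.0096 0.0072
0.112 29 x -0.1248 -0.1104 -0.1029 y -0.0069 0.0139
t 9.5 TCPc [-0.0974  0.0004  0.0718] Fc [6.6 1.5 4.8] w 0.0138 xc [ 0.71  0.   -0.71] q [ 1.01  0.64 -0.54  1.67 -0.47  1.18  0.52]
```

```bash
python3 - <<'E'
from h import *
from m import load
im,d=load('top');cv2.imwrite('pics/t4c.png',cv2.resize(im[170:300,290:410],None,fx=5,fy=4.6,interpolation=cv2.INTER_CUBIC))
P,C,U=cloud('top',im,d);q=w2c(P);h=cv2.cvtColor(im,cv2.COLOR_BGR2HSV)[U[:,1],U[:,0]]
k=((h[:,0]<6)|(h[:,0]>170))&(h[:,1]>140)&(abs(q[:,1])<.02)&(q[:,0]>-.14)&(q[:,0]<.02)&(q[:,2]>.06)&(q[:,2]<.16)
for a in (-.03,0,.03,.06,.1,.15,.2):
    al=a-.785; e=np.array([np.sin(al),0,np.cos(al)]);n=np.array([np.cos(al),0,-np.sin(al)])
    f=q[k]-[-.04,0,.03]; s=f@e;t=f@n; w=abs(f[:,1])<.006
    print(a,'along',np.round(np.percentile(s[w],[2,50,98]),4),'across(+11 expected for +x face)',np.round(np.percentile(t[w],[5,25,50,75,95]),4), np.polyfit(s[w],t[w],1))
E
```

```text
-0.03 along [0.0745 0.0972 0.1129] across(+11 expected for +x face) [0.0048 0.0129 0.014  0.0154 0.0169] [-0.10330529  0.02311783]
0 along [0.0748 0.0976 0.113 ] across(+11 expected for +x face) [0.0014 0.0104 0.0114 0.0123 0.0139] [-0.13168925  0.02300296]
0.03 along [0.0751 0.0979 0.1131] across(+11 expected for +x face) [-0.002   0.0073  0.0085  0.0095  0.011 ] [-0.16026593  0.02290356]
0.06 along [0.0753 0.0981 0.1131] across(+11 expected for +x face) [-0.0054  0.0043  0.0057  0.0069  0.0083] [-0.18907849  0.02281908]
0.1 along [0.0755 0.0983 0.1131] across(+11 expected for +x face) [-0.0099  0.0001  0.0018  0.0034  0.0047] [-0.22793899  0.02272877]
0.15 along [0.0755 0.0982 0.1131] across(+11 expected for +x face) [-0.0155 -0.0051 -0.0028 -0.0014  0.0008] [-0.27738191  0.02265007]
0.2 along [0.0754 0.0979 0.1126] across(+11 expected for +x face) [-0.021  -0.0105 -0.0078 -0.0056 -0.003 ] [-0.32799893  0.02260719]
```

View pics/t4c.png

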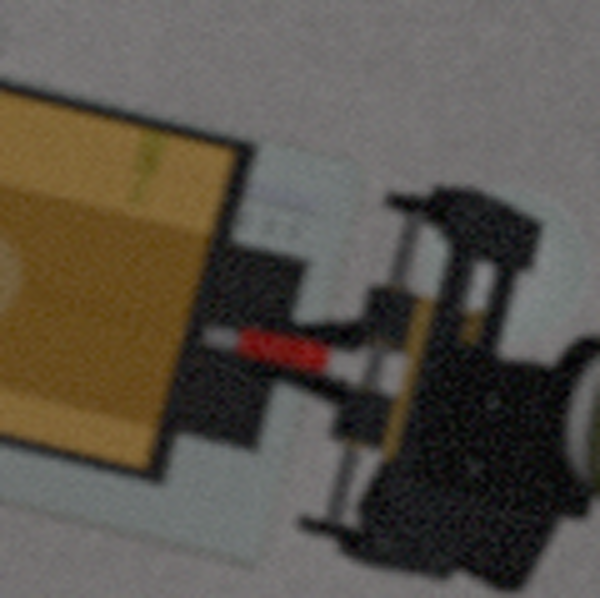

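The top crop shows the red grip (285,350) still between the fingers, lying back. Its face fits a lever angle of about 0.00, so it is on the stop, but the pads slid about 7 mm. To be certain, I tighten the grip and pull again, watching for the force rise that shows the stop.

```bash
python3 -m pendant '0 0 0 0 0 0; 0 0 0 0 0 0; 0 0 0.006 0 0 0; 0 0 0.012 0 0 0; 0 0 0.012 0 0 0; 0 0 0.012 0 0 0; 0 0 0.012 0 0 0; 0 0 0.012 0 0 0' -1 50; python3 lev.py; python3 look.py 5 top | tail -8;python3 - <<'E'
from h import *
from m import load
im,d=load('top');P,C,U=cloud('top',im,d);q=w2c(P);h=cv2.cvtColor(im,cv2.COLOR_BGR2HSV)[U[:,1],U[:,0]]
k=((h[:,0]<6)|(h[:,0]>170))&(h[:,1]>140)&(abs(q[:,1])<.006)&(q[:,0]>-.14)&(q[:,0]<.02)&(q[:,2]>.06)&(q[:,2]<.16)
al=-.785; f=q[k]-[-.04,0,.03];print('face across',np.median(f@[np.cos(al),0,-np.sin(al)]))
E
```

```text
time: 10.3
ee_pos: [0.5483, -0.1406, 0.0711]
eef_rot: [0.728, 0.569, -0.301, 0.235]
ft_force: [-0.6, 9.6, 12.5]
width: 0.0134
t 10.3 TCPc [-0.098   0.0004  0.0711] Fc [ 9.1  2.9 12.5] w 0.0134 xc [ 0.71  0.   -0.71] q [ 1.01  0.64 -0.54  1.67 -0.47  1.19  0.52]
[-0.11119902  0.00034017  0.08432721] lever -0.13400608493259203 0.08955861471499091
936 shield angle 0.004 z hinge 0.2327
red 123
0.08 4 x -0.0977 -0.0950 -0.0940 y -0.0105 0.0071
0.088 23 x -0.1079 -0.0885 -0.0842 y -0.0091 0.0087
0.096 35 x -0.1204 -0.0972 -0.0893 y -0.0098 0.0082
0.104 41 x -0.1225 -0.1066 -0.0955 y -0.0108 0.0069
0.112 20 x -0.1248 -0.1115 -0.1075 y -0.0061 0.0139
t 10.35 TCPc [-0.098   0.0004  0.0711] Fc [ 9.4  1.4 11.6] w 0.0136 xc [ 0.71  0.   -0.71] q [ 1.01  0.64 -0.54  1.67 -0.47  1.19  0.52]
face across 0.010218172965100199
```

Force rose to about 15 N with under 1 mm of motion, so the lever is firmly on the stop. I hold it a little longer, then bring it forward.

```bash
python3 -m pendant '0 0 0 0 0 0; 0 0 0 0 0 0; 0 0 0 0 0 0; 0 0 0 0 0 0; 0 0 0 0 0 0; 0 0 0 0 0 0; 0 0 0 0 0 0' - 50
python3 - <<'E'
from h import *
s=cs();T=R.from_quat(s['eef_rot']).as_matrix();g0=w2c(np.array(s['ee_pos'])-.0187*T[:,0])
r0=np.hypot(g0[0]+.04,g0[2]-.03);a0=np.arctan2(g0[0]+.04,g0[2]-.03)
for a in np.linspace(a0,.6-.785,9)[1:]:
    g=np.array([-.04+r0*np.sin(a),g0[1],.03+r0*np.cos(a)]);print(round(a+.785,3),np.round(T.T@(RC@(g-g0))/.25,3))
E
```

```text
time: 11.05
ee_pos: [0.5483, -0.1406, 0.0711]
eef_rot: [0.728, 0.569, -0.301, 0.235]
ft_force: [0.4, 9.0, 12.2]
width: 0.0135
t 11.05 TCPc [-0.098   0.0004  0.0711] Fc [ 8.8  1.8 12.2] w 0.0135 xc [ 0.71  0.   -0.71] q [ 1.01  0.64 -0.54  1.67 -0.47  1.19  0.52]
-0.042 [-0.003  0.    -0.033]
0.049 [-0.003  0.    -0.066]
0.141 [ 0.001  0.    -0.098]
0.233 [ 0.007  0.    -0.131]
0.325 [ 0.016  0.001 -0.162]
0.416 [ 0.028  0.001 -0.193]
0.508 [ 0.042  0.001 -0.222]
0.6 [ 0.06   0.001 -0.25 ]
```

```bash
python3 -m pendant '-0.003 0 -0.033 0 0 0; -0.003 0 -0.066 0 0 0; 0.001 0 -0.098 0 0 0; 0.007 0 -0.131 0 0 0; 0.016 0 -0.162 0 0 0; 0.028 0 -0.193 0 0 0; 0.042 0 -0.222 0 0 0; 0.06 0 -0.25 0 0 0' - 35
python3 -m pendant '0 0 0 0 0 0; 0 0 0 0 0 0';python3 lev.py; python3 look.py 6 side top
```

```text
time: 11.85
ee_pos: [0.5607, -0.0914, 0.1026]
eef_rot: [0.728, 0.567, -0.304, 0.237]
ft_force: [-3.8, -4.4, 1.2]
width: 0.0137
time: 12.05
ee_pos: [0.5611, -0.0901, 0.1028]
eef_rot: [0.728, 0.567, -0.303, 0.236]
ft_force: [-2.1, -0.1, 4.4]
width: 0.0134
t 12.05 TCPc [-0.046   0.0005  0.1028] Fc [-0.6  2.   4.4] w 0.0134 xc [ 0.7   0.   -0.71] q [ 0.97  0.57 -0.58  1.71 -0.51  1.16  0.45]
[-0.05912087  0.00045361  0.11612427] lever 0.5665286130229485 0.08822129768380113
side
2726 shield angle 0.009 z hinge 0.2318
red 0
top
959 shield angle 0.006 z hinge 0.2326
red 15
0.128 2 x -0.0622 -0.0619 -0.0617 y -0.0098 -0.0076
0.136 13 x -0.0645 -0.0614 -0.0583 y -0.0168 0.0051
t 12.15 TCPc [-0.0461  0.0004  0.1028] Fc [-0.9  3.8  6.9] w 0.0137 xc [ 0.7   0.   -0.71] q [ 0.97  0.57 -0.58  1.71 -0.51  1.16  0.45]
```

```bash
python3 -m pendant '0 0 0 0 0 0; 0 0 0 0 0 0; 0.012 0 -0.02 0 0 0; 0.023 0 -0.04 0 0 0; 0.023 0 -0.04 0 0 0' -0.4 20
python3 -m pendant '0 0 0 0 0 0; 0 0 0 0 0 0; 0 0 0 0 0 0; 0 0 0 0 0 0; 0 0 0 0 0 0' -1 30
python3 - <<'E'
from h import *
s=cs();T=R.from_quat(s['eef_rot']).as_matrix();g0=w2c(np.array(s['ee_pos'])-.0187*T[:,0])
r0=np.hypot(g0[0]+.04,g0[2]-.03);a0=np.arctan2(g0[0]+.04,g0[2]-.03);print(g0,r0,a0+.785)
for l in np.linspace(a0+.785,1.03,5)[1:]:
    a=l-.785;g=np.array([-.04+r0*np.sin(a),g0[1],.03+r0*np.cos(a)]);print(round(l,3),np.round(T.T@(RC@(g-g0))/.25,3))
E
python3 look.py 7 top
```

```text
time: 12.65
ee_pos: [0.5639, -0.0787, 0.1053]
eef_rot: [0.728, 0.567, -0.303, 0.237]
ft_force: [-0.3, 0.3, -0.3]
width: 0.0262
time: 13.15
ee_pos: [0.5635, -0.0803, 0.1047]
eef_rot: [0.728, 0.567, -0.304, 0.237]
ft_force: [-1.4, -0.8, 0.6]
width: 0.0138
t 13.15 TCPc [-0.0358  0.0005  0.1047] Fc [-1.1  1.2  0.6] w 0.0138 xc [ 0.7   0.   -0.71] q [ 0.96  0.56 -0.59  1.72 -0.51  1.15  0.44]
[-0.04896678  0.0004798   0.1180418 ] 0.08849724030743718 0.6835031151126135
0.77 [ 0.02   0.    -0.023]
0.857 [ 0.042  0.    -0.044]
0.943 [ 0.066  0.    -0.063]
1.03 [ 0.092  0.    -0.08 ]
top
931 shield angle 0.006 z hinge 0.2325
red 17
0.136 14 x -0.0655 -0.0609 -0.0584 y -0.0087 0.0046
0.144 3 x -0.0615 -0.0603 -0.0590 y 0.0055 0.0099
t 13.2 TCPc [-0.0358  0.0005  0.1047] Fc [-1.3  2.1  0.8] w 0.0138 xc [ 0.7   0.   -0.71] q [ 0.96  0.56 -0.59  1.72 -0.51  1.15  0.44]
```

```bash
python3 -m pendant '0.01 0 -0.012 0 0 0; 0.02 0 -0.023 0 0 0; 0.031 0 -0.034 0 0 0; 0.042 0 -0.044 0 0 0; 0.054 0 -0.054 0 0 0; 0.066 0 -0.063 0 0 0; 0.08 0 -0.072 0 0 0; 0.092 0 -0.08 0 0 0' -1 30
python3 -m pendant '0 0 0 0 0 0; 0 0 0 0 0 0'; python3 lev.py; python3 look.py 8 side
```

```text
time: 14.0
ee_pos: [0.5709, -0.0514, 0.103]
eef_rot: [0.728, 0.567, -0.304, 0.237]
ft_force: [-6.0, -5.5, 9.7]
width: 0.0138
time: 14.2
ee_pos: [0.571, -0.0508, 0.1029]
eef_rot: [0.728, 0.567, -0.304, 0.237]
ft_force: [-4.5, -2.3, 5.5]
width: 0.0134
t 14.2 TCPc [-0.0054  0.0005  0.1029] Fc [-3.3  3.8  5.5] w 0.0134 xc [ 0.7   0.   -0.71] q [ 0.93  0.55 -0.61  1.75 -0.53  1.1   0.41]
[-0.01857302  0.00046217  0.11618185] lever 1.028684362482588 0.08880555438544084
side
2993 shield angle 0.009 z hinge 0.2318
red 25
0.096 3 x -0.0178 -0.0174 -0.0155 y -0.0033 0.0017
0.104 13 x -0.0167 -0.0158 -0.0143 y -0.0031 0.0059
0.112 8 x -0.0162 -0.0135 -0.0127 y -0.0032 0.0063
0.12 1 x -0.0121 -0.0121 -0.0121 y -0.0001 -0.0001
t 14.25 TCPc [-0.0054  0.0005  0.1029] Fc [-3.6  3.5  6. ] w 0.0138 xc [ 0.7   0.   -0.71] q [ 0.93  0.55 -0.61  1.75 -0.53  1.1   0.41]
```

Gripper geometry gives lever 1.03, but the camera's grip face suggests about 0.95. I release, back off and measure with both cameras.

```bash
python3 -m pendant '0 0 0 0 0 0; 0 0 0 0 0 0; 0 0 0 0 0 0; -0.1 0 0 0 0 0; -0.25 0 0 0 0 0; -0.4 0 0 0 0 0; -0.5 0 0 0 0 0; -0.5 0 0 0 0 0' 0; python3 look.py 9 side top; python3 - <<'E'
from h import *
from m import load
def pts(al):
    e=np.array([np.sin(al),0,np.cos(al)]);n=np.array([np.cos(al),0,-np.sin(al)]);p=np.array([-.04,0,.03]);j=np.array([0,1.,0])
    return [c2w(p+s*e+a*n+b*j) for s in(.068,.112) for a,b in((-.011,-.007),(.011,-.007),(.011,.007),(-.011,.007))]
out=[]
for n,(v0,v1,u0,u1) in {'side':(150,220,250,330),'top':(185,255,290,370)}.items():
    im,_=load(n);f=5;c=cv2.resize(im[v0:v1,u0:u1],None,fx=f,fy=f,interpolation=cv2.INTER_CUBIC);c0=c.copy()
    for l,col in((.95,(255,255,0)),(1.03,(255,0,255))):
        q=((pix(n,pts(l-.785))-[u0,v0]+.5)*f).astype(int)
        cv2.polylines(c,[q[:4],q[4:]],True,col,1)
        for i in range(4): cv2.line(c,tuple(map(int,q[i])),tuple(map(int,q[i+4])),col,1)
    t=[c2w([-.018,-.085,z]) for z in(.056,.093)]; q=((pix(n,t)-[u0,v0]+.5)*f).astype(int); cv2.line(c,tuple(map(int,q[0])),tuple(map(int,q[1])),(255,255,255),1)
    out.append(np.hstack([c0,c]))
o=np.vstack(out);print(o.shape);cv2.imwrite('pics/o9.png',cv2.resize(o,(685,600)))
E
```

```text
time: 15.05
ee_pos: [0.5503, -0.1394, 0.1933]
eef_rot: [0.73, 0.564, -0.304, 0.238]
ft_force: [0.8, 0.4, -0.8]
width: 0.0435
side
2561 shield angle 0.008 z hinge 0.2318
red 33
0.096 6 x -0.0193 -0.0169 -0.0157 y -0.0037 0.0055
0.104 14 x -0.0197 -0.0155 -0.0148 y -0.0028 0.0095
0.112 13 x -0.0190 -0.0146 -0.0121 y -0.0029 0.0091
top
945 shield angle 0.008 z hinge 0.2326
red 0
t 15.15 TCPc [-0.0928  0.0004  0.191 ] Fc [ 0.5 -0.1 -1. ] w 0.0433 xc [ 0.7   0.   -0.71] q [ 1.03  0.48 -0.58  1.61 -0.51  1.35  0.41]
(700, 800, 3)
```

View pics/o9.png

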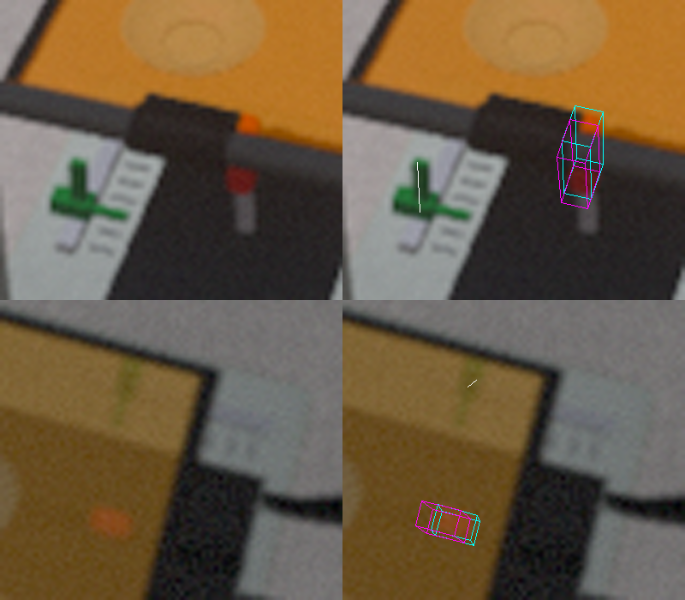

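Both views put the grip close to the 0.95 outline. In the top view it lies under the shield at (112,520), and the tab with its pointer is at (128,385). I fit both numerically.

```bash
cat > fitl.py <<'E'
from h import *
from m import load
def pts(al):
    e=np.array([np.sin(al),0,np.cos(al)]);n=np.array([np.cos(al),0,-np.sin(al)]);p=np.array([-.04,0,.03]);j=np.array([0,1.,0])
    return [c2w(p+s*e+a*n+b*j) for s in(.068,.112) for a in(-.011,.011) for b in(-.007,.007)]
for n,(v0,v1,u0,u1) in {'top':(200,250,300,345),'side':(165,205,295,320)}.items():
    im,_=load(n);c=im.astype(float);red=(c[:,:,2]-c[:,:,1])/(c.sum(2)+1); sub=red[v0:v1,u0:u1]
    if n=='top':
        # subtract background along the shield: median
        x=sub-np.median(sub)
    else: x=sub*(c[v0:v1,u0:u1,2]>45)
    best=[]
    for l in np.arange(.8,1.2,.01):
        f=8;M=np.zeros(((v1-v0)*f,(u1-u0)*f),np.uint8);q=((pix(n,pts(l-.785))-[u0,v0]+.5)*f).astype(np.int32)
        cv2.fillConvexPoly(M,cv2.convexHull(q),1);m=cv2.resize(M.astype(np.float32),(u1-u0,v1-v0),interpolation=cv2.INTER_AREA)
        best.append((np.corrcoef(m.ravel(),x.ravel())[0,1],round(l,2)))
    print(n,sorted(best)[::-1][:5])
    if n=='top':
        w=np.where(x>.5*np.sort(x.ravel())[-15:].mean(),x,0);vv,uu=np.mgrid[v0:v1,u0:u1];print('centroid',(w*uu).sum()/w.sum(),(w*vv).sum()/w.sum());
        for l in(.9,.95,1.,1.05):
            M=np.zeros((4200,5600),np.uint8);cv2.fillConvexPoly(M,cv2.convexHull(((pix(n,pts(l-.785))+.5)*10).astype(np.int32)),1);mm=cv2.moments(M,True);print(l,mm['m10']/mm['m00']/10-.5,mm['m01']/mm['m00']/10-.5)
        # tab: green excess, straightened along console axes at z=.075
        g=(c[:,:,1]-c[:,:,2])
        for y,z in((-.085,.093),(-.085,.066),(-.07,.062),(-.065,.062)):
            xs=np.arange(-.06,.02,.002);p=pix(n,[c2w([a,y,z]) for a in xs]).astype(np.float32);v=cv2.remap((g).astype(np.float32),p[:,0][None],p[:,1][None],cv2.INTER_LINEAR)[0]
            v=v-np.median(v);v[v<.4*v.max()]=0;print('tab',y,z,'x',round((v*xs).sum()/v.sum(),4),round(float(v.max()),1))
im,d=load('side');P,C,U=cloud('side',im,d);q=w2c(P);h=cv2.cvtColor(im,cv2.COLOR_BGR2HSV)[U[:,1],U[:,0]]
k=(h[:,0]>40)&(h[:,0]<85)&(h[:,1]>90)&(abs(q[:,0]+.02)<.03)&(abs(q[:,1]+.085)<.04)&(q[:,2]<.11)
f=q[k];a=f[(abs(f[:,1]+.083)<.006)];print('face',np.median(a[(a[:,2]>.07)&(a[:,2]<.088)],0),'top',a[a[:,2]>.09].mean(0));b=f[(f[:,1]>-.075)];print('pointer',np.median(b,0),b.min(0),b.max(0))
E
python3 fitl.py
```

```text
top [(np.float64(0.3756574582462528), np.float64(0.96)), (np.float64(0.37455156287773744), np.float64(0.97)), (np.float64(0.3733586396027915), np.float64(0.98)), (np.float64(0.3713241185919467), np.float64(0.95)), (np.float64(0.3696181735826355), np.float64(0.99))]
centroid 316.8037078817897 236.5256474593758
0.9 317.82818763326225 237.49829424307035
0.95 315.9048223350254 236.9953112476623
1.0 314.06306361951823 236.49977764051883
1.05 312.200395716946 236.0526419925512
tab -0.085 0.093 x -0.0469 26.3
tab -0.085 0.066 x -0.0304 17.8
tab -0.07 0.062 x -0.0335 11.6
tab -0.065 0.062 x -0.0385 14.7
side [(np.float64(0.36593796551810115), np.float64(0.89)), (np.float64(0.36452424449429677), np.float64(0.9)), (np.float64(0.3634404055938674), np.float64(0.91)), (np.float64(0.3629097657500405), np.float64(0.88)), (np.float64(0.36044830693811164), np.float64(0.92))]
face [-0.01627181 -0.08233978  0.07815603] top [-0.01804681 -0.08274343  0.09179873]
pointer [-0.01948463 -0.0680668   0.0606679 ] [-0.02109921 -0.07495365  0.05853223] [-0.01634626 -0.06086311  0.06158984]
```

The fits agree on a lever angle of about 0.95, giving grip x near -25.6 mm. The tab is near -18.8 mm, so the grip still needs about 7 mm. I nudge it from behind with shut fingers, since that contact can't slip.

```bash
python3 -c "
from h import *
s=cs();T=R.from_quat(s['eef_rot']).as_matrix();print(rows(c2w([-.062,0,.108]),tool(np.radians(45)))); d=T.T@cx; print('1mm console x =',np.round(d*.001/.25,5))"
```

```text
t 15.15 TCPc [-0.0928  0.0004  0.191 ] Fc [ 0.5 -0.1 -1. ] w 0.0433 xc [ 0.7   0.   -0.71] q [ 1.03  0.48 -0.58  1.61 -0.51  1.35  0.41]
[0.323 0.002 0.146 0.    0.004 0.   ]
1mm console x = [ 0.00281  0.      -0.00284]
```

```bash
python3 -m pendant '0.05 0 0.1 0 0 0; 0.12 0 0.146 0 0 0; 0.22 0 0.146 0 0 0; 0.3 0 0.146 0 0 0; 0.323 0 0.146 0 0.003 0; 0.323 0 0.146 0 0.003 0; 0.323 0 0.146 0 0.003 0' -1 20; python3 lev.py
python3 -m pendant '0.014 0 -0.014 0 0 0; 0.028 0 -0.028 0 0 0; 0.04 0 -0.04 0 0 0; 0.05 0 -0.05 0 0 0; 0.055 0 -0.056 0 0 0; 0.06 0 -0.061 0 0 0; 0.06 0 -0.061 0 0 0' ; python3 look.py 10 side
```

```text
time: 15.85
ee_pos: [0.5572, -0.1063, 0.1086]
eef_rot: [0.729, 0.567, -0.302, 0.235]
ft_force: [0.3, -0.9, -0.3]
width: 0.0018
t 15.85 TCPc [-0.0626  0.0002  0.1086] Fc [-0.8 -0.5 -0.3] w 0.0018 xc [ 0.71 -0.   -0.71] q [ 0.99  0.57 -0.58  1.7  -0.5   1.19  0.46]
[-0.07578684  0.00020666  0.12178893] lever 0.41324642255390487 0.09851855312674815
time: 16.55
ee_pos: [0.5623, -0.0856, 0.1084]
eef_rot: [0.729, 0.567, -0.303, 0.235]
ft_force: [-1.3, -2.0, 0.9]
width: 0.0002
side
2678 shield angle 0.009 z hinge 0.2318
red 38
0.096 9 x -0.0206 -0.0154 -0.0141 y -0.0026 0.0091
0.104 14 x -0.0197 -0.0137 -0.0131 y -0.0030 0.0092
0.112 12 x -0.0172 -0.0123 -0.0099 y -0.0024 0.0095
0.12 3 x -0.0112 -0.0099 -0.0094 y 0.0006 0.0067
t 16.6 TCPc [-0.0413  0.0004  0.1084] Fc [-3.4  0.5 -0.8] w 0.0004 xc [ 0.71 -0.   -0.71] q [ 0.97  0.56 -0.59  1.72 -0.52  1.16  0.44]
```

```bash
python3 -m pendant '0.004 0 -0.004 0 0 0; 0.008 0 -0.008 0 0 0; 0.012 0 -0.012 0 0 0; 0.012 0 -0.012 0 0 0; 0.012 0 -0.012 0 0 0' ; python3 look.py 11 side
```

```text
time: 17.1
ee_pos: [0.5635, -0.0811, 0.1085]
eef_rot: [0.729, 0.567, -0.302, 0.235]
ft_force: [-1.2, -2.5, -0.6]
width: 0.0004
side
2702 shield angle 0.009 z hinge 0.2318
red 50
0.096 7 x -0.0193 -0.0109 -0.0109 y -0.0014 0.0094
0.104 15 x -0.0180 -0.0102 -0.0075 y -0.0040 0.0096
0.112 15 x -0.0158 -0.0080 -0.0053 y -0.0032 0.0099
0.12 11 x -0.0092 -0.0055 -0.0041 y -0.0004 0.0093
0.128 2 x -0.0031 -0.0025 -0.0020 y 0.0025 0.0043
t 17.15 TCPc [-0.0366  0.0003  0.1085] Fc [-1.9 -1.1 -1. ] w 0.0006 xc [ 0.71  0.   -0.71] q [ 0.96  0.56 -0.59  1.72 -0.52  1.15  0.44]
```

The grip face is at the target (-10 mm, lean about 0.23). I back away and verify.

```bash
python3 -m pendant '-0.03 0 0.03 0 0 0; -0.07 0 0.07 0 0 0; -0.2 0 0.08 0 0 0; -0.4 0 0.08 0 0 0; -0.6 0 0.08 0 0 0; -0.8 0 0.08 0 0 0; -1 0 0.08 0 0 0; -1 0 0.08 0 0 0'; python3 look.py 12 side top; python3 fitl.py; python3 - <<'E'
from h import *
from m import load
f=4
im,_=load('side');a=cv2.resize(im[150:230,245:345],None,fx=f,fy=f,interpolation=cv2.INTER_CUBIC)
cv2.imwrite('pics/o12.png',np.hstack([a,cv2.resize(load('top')[0][160:310,210:410],(427,320))]))
g0=cv2.imread('pics/t0.png').astype(int);g1=load('top')[0].astype(int)
D=(np.abs(g1-g0).max(2)>40).astype(np.uint8);D=cv2.morphologyEx(D,cv2.MORPH_OPEN,np.ones((2,2)))
for nm,(u,v,w) in dict(bottle=(243,184,14),carton=(230,246,22),dish=(391,228,22),mouse=(382,281,24)).items(): print(nm,'changed px',D[v-w:v+w,u-w:u+w].sum())
E
```

```text
time: 17.95
ee_pos: [0.5158, -0.2733, 0.2752]
eef_rot: [0.731, 0.563, -0.304, 0.237]
ft_force: [0.3, 0.2, 0.5]
width: 0.0002
side
2553 shield angle 0.009 z hinge 0.2318
red 49
0.096 6 x -0.0130 -0.0111 -0.0103 y -0.0013 0.0090
0.104 13 x -0.0188 -0.0101 -0.0077 y -0.0046 0.0094
0.112 16 x -0.0172 -0.0077 -0.0055 y -0.0033 0.0096
0.12 11 x -0.0091 -0.0053 -0.0037 y -0.0003 0.0094
0.128 3 x -0.0037 -0.0032 -0.0024 y 0.0021 0.0046
top
961 shield angle 0.008 z hinge 0.2325
red 0
t 18.05 TCPc [-0.2291  0.0003  0.2715] Fc [ 0.1  0.1 -0.9] w 0.0002 xc [ 0.71 -0.   -0.71] q [ 1.12  0.54 -0.51  1.34 -0.46  1.65  0.43]
top [(np.float64(0.3850903889648973), np.float64(1.04)), (np.float64(0.3840980112292434), np.float64(1.05)), (np.float64(0.3825989658915552), np.float64(1.06)), (np.float64(0.3823143628067131), np.float64(1.03)), (np.float64(0.3809431034020534), np.float64(1.07))]
centroid 314.71347876989427 235.71106882317991
0.9 317.82818763326225 237.49829424307035
0.95 315.9048223350254 236.9953112476623
1.0 314.06306361951823 236.49977764051883
1.05 312.200395716946 236.0526419925512
tab -0.085 0.093 x -0.0389 23.8
tab -0.085 0.066 x -0.0318 15.2
tab -0.07 0.062 x -0.0314 12.8
tab -0.065 0.062 x -0.0367 13.1
side [(np.float64(0.3143954840431028), np.float64(0.98)), (np.float64(0.3105404193295971), np.float64(0.97)), (np.float64(0.3090835802257106), np.float64(0.99)), (np.float64(0.30742248972303066), np.float64(1.0)), (np.float64(0.30622618233983834), np.float64(0.96))]
face [-0.01619701 -0.08243427  0.07647093] top [-0.01781989 -0.0826511   0.09204938]
pointer [-0.01907781 -0.06716408  0.06053888] [-0.02240812 -0.07486719  0.05845449] [-0.01656119 -0.06043345  0.06225718]
bottle changed px 0
carton changed px 0
dish changed px 0
mouse changed px 0
```

View pics/o12.png

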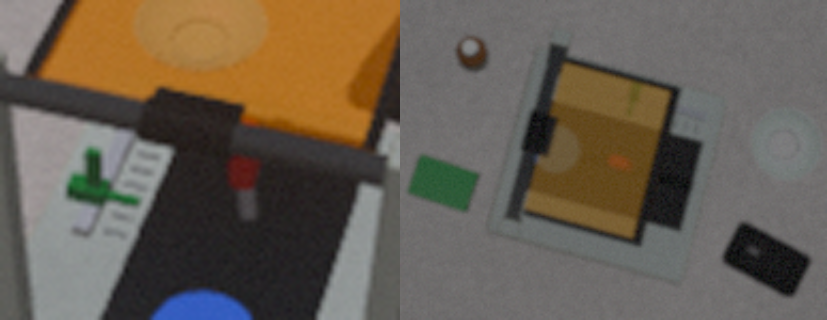

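```bash
python3 - <<'E'
from h import *
from m import load
c=load('top')[0].astype(np.float32)
c=cv2.GaussianBlur(c,(0,0),.8); g=c[:,:,1]/(c[:,:,2]+1)
for y,z in((-.085,.093),(-.085,.075),(-.07,.062),(-.065,.062)):
    xs=np.arange(-.038,.012,.001);p=pix('top',[c2w([a,y,z]) for a in xs]).astype(np.float32);v=cv2.remap(g,p[:,:1].T.copy(),p[:,1:].T.copy(),cv2.INTER_LINEAR)[0]
    v=np.clip(v-np.median(v),0,None);v[v<.5*v.max()]=0;print(y,z,'x',round(float((v*xs).sum()/v.sum()),4),round(float(v.max()),2),xs[v>0].min(),xs[v>0].max())
E
```

```text
-0.085 0.093 x -0.0158 0.07 -0.020999999999999984 -0.010999999999999975
-0.085 0.075 x -0.0174 0.06 -0.022999999999999986 -0.011999999999999976
-0.07 0.062 x -0.0184 0.05 -0.021999999999999985 -0.014999999999999979
-0.065 0.062 x -0.0176 0.04 -0.020999999999999984 -0.013999999999999978
```

The top camera independently puts the tab at x between -16 and -18 mm. The grip is at -19 mm by side depth and about -17 mm by the top fit, so it's within tolerance. I hand in.

```bash
python3 -c "
from bench import r, close_job
print(r.read_state()['time']); print(close_job())"
```

```text
18.05
the job is handed in; nothing more can be done
None
```

The job is handed in at 18 s of the 61 s allowed; the hand-in gave no verdict, so the results below are my own checks.

- **Shield:** I folded it down slowly. It last measured about 0.008 rad from level in both cameras, and stayed level while the lever was worked.
- **Idle stop:** I pinched the lever, pulled it back onto the stop and held it there for over a second. The pads slid about 7 mm during the pull, so I tightened the grip. The force then rose to about 15 N with almost no motion, which confirmed the stop.
- **Setting the lever:** The first push forward also slipped and left the grip about 7 mm short. I released it, nudged it the rest of the way with shut fingers and backed clear.
- **Last checks, grip against tab:** The grip's centre is at about -19 mm along the console's x by side depth and -17 mm by the top-view outline fit. The tab is at -16 to -19 mm.
- **Checks that disagreed:** The side-view outline fit and the top-view centroid read about 0.05 rad lower, roughly 3 to 4 mm. That side fit also read about 0.05 rad low earlier, because the bar hides part of the grip. Both still put the grip within the 7 mm limit.
- **Loose objects:** Bottle, carton, dish and mouse show no change from the start in the top view.

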